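Hang the angle bracket level on the comparator stand's pin

ROBOT

A 7-joint arm with a two-finger parallel gripper is mounted at the origin on the work surface. World frame = base frame: x ahead of the robot, y to its left, z up, the work surface at z = 0. Lengths are in m, angles in rad, forces in N, time in s.
With the tool pointing down it reaches from about 0.4 to 0.85 m from the base axis. Payload 10.4 kg.
Tool frame: the origin (TCP) lies at the very end of the fingers, on their centre line; the grasp point (between the pads) lies 19 mm behind it (manip.grip_point_offset is the distance from the TCP to the grasp point, in m); z points along the fingers, y is the line along which they close (so a half turn about z gives the same grasp; the last joint's range is limited). The gripper opens to 85 mm and grips with 20 to 120 N. Pads are 22 mm wide; open, the fingers measure 114 mm over their backs; the gripper's body (76 mm by 85 mm) begins 54 mm behind the grasp point. The pads swing forward as they close: fully open they stand 13 mm farther back than shut.
Start: joints at [-1.213, 0.332, -0.065, 1.46, 0.022, 1.35, -0.088], TCP at [0.232, 0.58, 0.231] pointing down, gripper open.
Joint ranges: [-2.6, 2.6], [-0.5, 2.12], [-1.47, 1.34], [0.16, 2.42], [-1.27, 4.41], [0.06, 2.06], [-2.6, 2.6]. Speed limits (rad/s): [2.22, 2.22, 2.79, 2.79, 3.14, 3.14, 3.14].

INTERFACE

Orientations are given as a unit quaternion [x, y, z, w].
In Python, from workcell import manip gives the robot as it stands. The module is installed in compiled form; this text tells all that it offers.
- The arm moves only by the shell command python3 -m inch 'ROWS' [OPENING] [FORCE]. ROWS is JSON, a list of rows, each a list of 2 entries, a list of its own where there are three numbers: the shift along the tool's x, y, z each as a share of 0.08 m, from -1 to 1, then the turn, a rotation vector about the tool's x, y, z each as a share of 45 degrees, from -1 to 1. A call has exactly 10 rows; each row is the pose to reach, as a shift and turn from the pose commanded when the call began, along the tool's axes at that moment; what a row does not reach only later rows make up. A row lasts 1/10 s, in which the tool goes at most 50 mm and 8.59 degrees, less where a joint would pass 70% of its speed; a pose out of reach is approached as far as the arm can. A call with a number of a shift or a turn outside -1 to 1 is refused whole. A call with a gripper value outside its range is refused whole. OPENING is the opening, from 0 (shut) to 1 (fully open), set as the call begins (- or left out, the last holds). The fingers move at their own pace and stop on an object; FORCE is the grip in N (left out, the last holds). Time passes only in rows, so rows that repeat a pose let the fingers close, or fill a call up. It gives the time, the measured TCP pose, the force, the opening and the grip force at its end, in the units of the state.
- manip.get_obs(): the state, without advancing time (a new reading comes with each control period).
- manip.camera(name): name is "side" or "top" or "wrist"; returns the picture (480x640x3 uint8, red, green, blue); there is no depth.
- manip.camera_params(name): a dict with "fov_y" (degrees; the focal length in pixels is half the picture's height over the tangent of half this angle, whatever the lens; pixels are square), "cx", "cy" (the principal point, pixels), "camera_from_world" (4x4, takes a point from world to camera coordinates); the wrist camera has in their place "T_tool_cam" (4x4, takes a point from camera to tool coordinates, whose origin is the TCP and whose axes are the flange's). Camera axes: x right, y up, looking along -z (the intrinsics and any distortion apply to the point x, -y, -z); pixel columns grow to the right and rows downward; lengths in m; the calibration is good to about 2 mm. The wrist camera is an equidistant fisheye: a pixel r from the principal point sees the ray r / f radians off the axis. A picture is of the moment at which its call begins: read the wrist's pose just before it. camera_params takes no time and is no camera call.
- manip.hand_in(): hands the job in; it is judged then, once.
The state is a dict: "clock": time; "joint_pos": joint angles; "joint_velocities": joint speeds; "tau": joint torques, N m; "position": TCP position; "ee_rot": TCP orientation; "ft_force": force on the tool from outside, world axes, zero at the start; "torque": the same for the moment, N m; "grip_width": opening from 0.0 (shut) to 1.0 (fully open); "grasp_force": force on a finger pad.
Only numpy, scipy, OpenCV 4.12 (cv2) and the standard library are available. Lean on these libraries where they do the work, as an engineer would, in place of code of your own. Each camera call takes 0.05 s, during which the arm holds its last target. There are 200 camera calls.

TASK

Take the plain L-shaped angle bracket (the one without the diagonal brace) out of the rack and hang it on the pin of the comparator stand to come to temperature: long leg on top, by the one hole of its row from which the long leg hangs level, seated in the groove of the pin behind its head. The stand's arm is clamped only hand-tight at a height nobody noted, so feel for the pin and never push the stand with more than about 15 N; let the bracket down gently and leave it hanging free and still. Leave the braced bracket in its slot and everything else on the bench where it is.

Things in the scene. Friction and masses are not known exactly. Their poses are not given: they have to be found in the camera images.
- bracket: Plain angle bracket: flat L of aluminium plate, 8 mm thick all over, 0.27 to 0.43 kg, upright in the rack. Long leg 180 mm (along y) x 64 mm high, on top, level; short leg 45 mm wide goes 110 mm further down from the +y end. Origin: centre of the long leg, mid-thickness; x through the plate, z up. Top edge at z = +32 mm, long leg's lower edge at -32 mm, foot of the short leg at -142 mm.
- hole1 (a point): First of five equal through holes, 14 mm in diameter, in a row along the long leg, 25 mm apart, centres 38 mm below the top edge and 26 mm above the long leg's lower edge. This  centre of the hole farthest from the short leg, at mid-thickness; axes as the bracket's.
- hole2 (a point): Centre of the second hole of the row, 25 mm from the first towards the short leg.
- hole3 (a point): Centre of the third (middle) hole of the row.
- hole4 (a point): Centre of the fourth hole of the row.
- hole5 (a point): Centre of the fifth hole of the row, nearest the short leg.
- braced_bracket: The other angle bracket in the rack, to be left there: same outline, thickness and axes, but a 16 mm wide diagonal brace runs across its inner corner and it has only two holes. Origin: centre of its long leg.
- rack: Fixed slotted rack, 160 x 200 mm, 152 mm high; holds the two brackets upright, parallel, 86 mm apart, in 11 mm wide slots (either may be in either slot): a low comb round the foot of the short leg (26 mm deep), a tall one under the long leg 65 mm from the middle towards -y (22 mm deep). Brackets leave straight up. Origin: centre of the underside; x across the plates, y along them to the short legs.
- stand: Fixed comparator stand: black granite base 160 x 240 x 50 mm; steel column 28 mm thick, 330 mm high, at x = +40, y = +85 mm; square arm 24 x 24 mm clamped to it with a star knob, running to -y at x = +40 mm; at its end a level steel pin points along -x. Clamp height varies and is not reported: the pin's axis is 218 to 248 mm above the bench. Arm and pin are rigid. Origin: centre of the underside.
- under_pin (a point): Point on top of the granite (50 mm above the bench) straight below the middle of the pin's groove; axes as the stand's, pin along x, tip towards -x. The groove, 6 mm in diameter, reaches from x = -6.5 to +6.5 mm; behind it a collar, 18 mm in diameter, faces it at +6.5 mm and is 4 mm thick; then a rod 10 mm thick to the arm's face at +50.5 mm.
- under_nose (a point): Point on top of the granite straight below the very tip of the pin, 18.5 mm in front (-x) of point under_pin; axes as the stand's. At the tip a 2 mm long chamfer widens from 8 to 11 mm in diameter, then the head is 11 mm in diameter for 10 mm, then comes the groove.
- vblock: Bystander: steel V-block, 60 x 40 x 42 mm. Origin: the centre of its underside.
- block123: Bystander: steel gauge block with two bores, 75 x 50 x 25 mm. Origin: the centre of its underside.
- ring_gauge: Bystander: setting ring, 64 mm across, 22 mm high. Origin: the centre of its underside.
- plug_gauge: Bystander: plug gauge lying down, 115 mm long, 20 mm thick. Origin: the centre of its underside.
- meter: Bystander: handheld meter, black with a blue face, 110 x 62 x 29 mm. Origin: the centre of its underside.
- indicator: Bystander: dial indicator lying on its back, dial 58 mm across, 24 mm high. Origin: the centre of its underside.
- caliper: Bystander: caliper lying flat, 220 mm long, 15 mm high. Origin: the centre of its underside.

How it is judged:
On the way, in this order (a step that is already met when the one before it is completed fails the run):
1. the plain bracket is lifted clear of the rack (distance of bracket from where it was at the start of the episode above 0.05 m and contact force between bracket and rack below 0.05 N), for 0.1 s.
2. it is threaded over the pin's head by one of its holes, with that hole around the groove (((x of hole1 in the frame of under_pin between -0.005 and 0.005 m and y of hole1 in the frame of under_pin between -0.005 and 0.005 m and height (world z) of hole1 below 0.2455 m) or (x of hole2 in the frame of under_pin between -0.005 and 0.005 m and y of hole2 in the frame of under_pin between -0.005 and 0.005 m and height (world z) of hole2 below 0.2455 m) or (x of hole3 in the frame of under_pin between -0.005 and 0.005 m and y of hole3 in the frame of under_pin between -0.005 and 0.005 m and height (world z) of hole3 below 0.2455 m) or (x of hole4 in the frame of under_pin between -0.005 and 0.005 m and y of hole4 in the frame of under_pin between -0.005 and 0.005 m and height (world z) of hole4 below 0.2455 m) or (x of hole5 in the frame of under_pin between -0.005 and 0.005 m and y of hole5 in the frame of under_pin between -0.005 and 0.005 m and height (world z) of hole5 below 0.2455 m))), for 0.1 s.
At the end, for the whole second after the job is handed in: The plain bracket hangs on the pin by one of its holes, the hole's centre within 5 mm of the groove's middle along and across the pin and below 245.5 mm (around the pin, not on top of it); long leg level and plate upright within 0.12 rad; the pin carries it; released and still (((x of hole1 in the frame of under_pin between -0.005 and 0.005 m and y of hole1 in the frame of under_pin between -0.005 and 0.005 m and height (world z) of hole1 below 0.2455 m) or (x of hole2 in the frame of under_pin between -0.005 and 0.005 m and y of hole2 in the frame of under_pin between -0.005 and 0.005 m and height (world z) of hole2 below 0.2455 m) or (x of hole3 in the frame of under_pin between -0.005 and 0.005 m and y of hole3 in the frame of under_pin between -0.005 and 0.005 m and height (world z) of hole3 below 0.2455 m) or (x of hole4 in the frame of under_pin between -0.005 and 0.005 m and y of hole4 in the frame of under_pin between -0.005 and 0.005 m and height (world z) of hole4 below 0.2455 m) or (x of hole5 in the frame of under_pin between -0.005 and 0.005 m and y of hole5 in the frame of under_pin between -0.005 and 0.005 m and height (world z) of hole5 below 0.2455 m)) and angle between bracket's own z axis and vertical below 0.12 rad and contact force between bracket and stand above 1.2 N and linear speed of bracket below 0.02 m/s and angular speed of bracket below 0.1 rad/s); the robot touches nothing.
It fails at once if the stand is pushed with more than 18 N by the bracket or by the robot (contact force between any of bracket, the fingers, the arm and stand above 18 N).
It fails at once if the bracket is dropped or set down on the bench (its origin below 140 mm) (height (world z) of bracket below 0.14 m).
It fails at once if the braced bracket is moved by more than 15 mm (distance of braced_bracket from where it was at the start of the episode above 0.015 m).
It fails at once if another thing on the bench is moved by more than 20 mm (distance of any of vblock, block123, ring_gauge, plug_gauge, meter, indicator, caliper from where it was at the start of the episode above 0.02 m).
It also fails if it takes over 58 s, if anything falls off the work surface, if the arm or the gripper's body presses on something with over 40 N, if the wrist force passes 120 N, or if a joint passes its speed limit or range.

## Working session

There is one attempt and no reset: what is moved stays moved. The work goes in short steps, Python scripts to look and compute and a shell command to move; the robot and the scene stay as the last step left them, time stands still between calls to the robot, and variables do not carry over. Pictures are saved under pics/ and viewed, at most 10 in all, crops included, and the job is handed in when it is done.

```bash
mkdir -p pics; cat > h.py <<'E'
import numpy as np, cv2
from workcell import manip
from scipy.spatial.transform import Rotation as R
def save(cam,name):
    im=manip.camera(cam); cv2.imwrite(f'pics/{name}.png',im[:,:,::-1]); return im
def foc(p): return 240/np.tan(np.radians(p['fov_y'])/2)
def ray(cam,u,v,T=None):
    p=manip.camera_params(cam); f=foc(p); a=np.array([u-p['cx'],v-p['cy']])
    if cam=='wrist':
        r=np.hypot(*a); th=r/f; d=np.array([a[0]/r*np.sin(th),-a[1]/r*np.sin(th),-np.cos(th)])
        M=T@np.array(p['T_tool_cam'])
    else:
        d=np.array([a[0]/f,-a[1]/f,-1]); M=np.linalg.inv(np.array(p['camera_from_world']))
    d=M[:3,:3]@d; return M[:3,3],d/np.linalg.norm(d)
def at(cam,u,v,z,T=None,ax=2):
    o,d=ray(cam,u,v,T); return o+d*(z-o[ax])/d[ax]
def tool():
    o=manip.get_obs(); T=np.eye(4); T[:3,:3]=R.from_quat(o['ee_rot']).as_matrix(); T[:3,3]=o['position']; return T
def proj(cam,P,T=None):
    p=manip.camera_params(cam); f=foc(p)
    M=np.array(p['camera_from_world']) if cam!='wrist' else np.linalg.inv(T@np.array(p['T_tool_cam']))
    c=M[:3,:3]@np.array(P)+M[:3,3]; x,y,z=c[0],-c[1],-c[2]
    if cam=='wrist':
        r=np.hypot(x,y); th=np.arctan2(r,z); return p['cx']+f*th*x/r,p['cy']+f*th*y/r
    return p['cx']+f*x/z,p['cy']+f*y/z
E
python3 - <<'E'
from h import *
for c in ('top','side'): 
    p=manip.camera_params(c); save(c,c+'0'); print(c,p)
print(manip.camera_params('wrist')); print(manip.get_obs())
E
```

```text
top {'fov_y': 50.00661441990543, 'cx': 326.99357203525557, 'cy': 238.33309217765617, 'camera_from_world': array([[-1.37262634e-02, -9.99905414e-01, -8.67919496e-04,
        -5.68004791e-02],
       [ 9.83143562e-01, -1.36544221e-02,  1.82324693e-01,
        -5.77464022e-01],
       [-1.82319298e-01,  1.64934728e-03,  9.83237994e-01,
        -1.13788432e+00],
       [ 0.00000000e+00,  0.00000000e+00,  0.00000000e+00,
         1.00000000e+00]])}
side {'fov_y': 44.52919140038297, 'cx': 324.04543485181387, 'cy': 243.43964985136344, 'camera_from_world': array([[-0.99892639, -0.04279359,  0.01774184,  0.52666247],
       [ 0.03643725, -0.48929398,  0.87135741, -0.12856698],
       [-0.02860754,  0.87106837,  0.49032795, -1.20710925],
       [ 0.        ,  0.        ,  0.        ,  1.        ]])}
{'fov_y': 65.70646984690485, 'cx': 322.93876971537765, 'cy': 245.84539371332272, 'T_tool_cam': array([[-4.15713469e-04,  9.52731555e-01,  3.03813118e-01,
         7.73762162e-02],
       [ 9.99999830e-01,  2.72173516e-04,  5.14806938e-04,
         5.83929408e-04],
       [ 4.07782930e-04,  3.038132
[... 185 characters left out ...]
  0.33281252, -0.06472889,  1.46087019,  0.02160675,
        1.34989566, -0.088498  ]), 'joint_velocities': array([ 1.75671166e-03, -1.94285412e-03,  2.33569226e-05, -1.41328065e-03,
        9.08788096e-04, -8.38391628e-04,  5.49709504e-04]), 'tau': array([ 9.45159445e-04, -6.26745415e+01,  4.88645816e-02, -3.92435753e+01,
        1.63261191e-02,  6.86967687e-03,  1.16736462e-05]), 'position': array([0.23216373, 0.57991256, 0.23058703]), 'ee_rot': array([ 1.89236996e-01,  9.81931232e-01, -6.37930243e-04, -9.45649739e-05]), 'ft_force': array([-0.93801245, -0.32418215, -0.25710405]), 'torque': array([-0.00733294,  0.02906961,  0.0248502 ]), 'grasp_force': 0.0, 'grip_width': 0.9972463325696771}
```

View pics/top0.png

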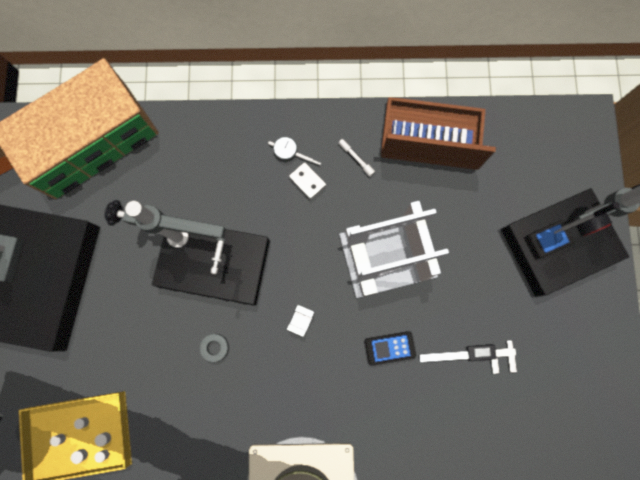

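View pics/side0.png

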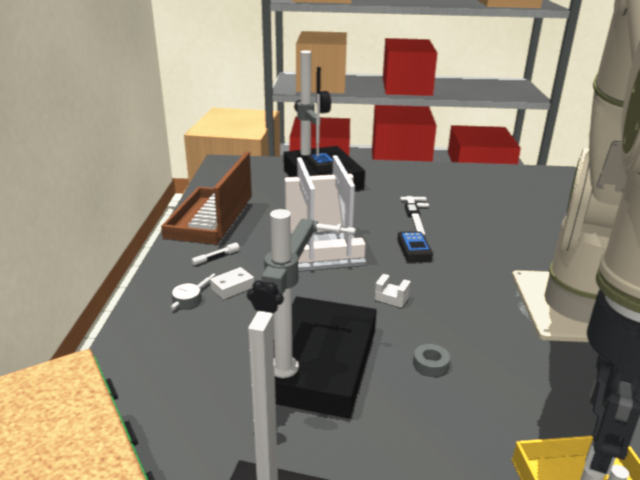

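```bash
python3 - <<'E'
import cv2, numpy as np
a=cv2.imread('pics/top0.png'); b=cv2.imread('pics/side0.png')
A=cv2.resize(a[195:305,325:460],None,fx=5.9,fy=5.4,interpolation=3)[:, :]
def c(im,x0,y0,w,h): return cv2.resize(im[y0:y0+h,x0:x0+w],(400,300),interpolation=3)
g=np.vstack([np.hstack([c(a,330,200,128,96),c(a,150,195,128,96)]),np.hstack([c(b,270,150,128,96),c(b,240,200,160,120)])])
cv2.imwrite('pics/c1.png',g)
E
```

```text
(no output)
```

View pics/c1.png

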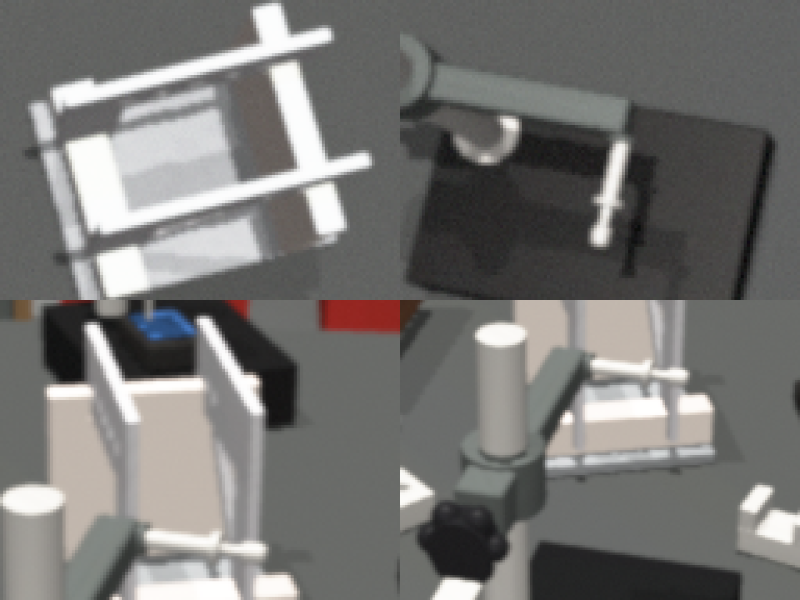

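```bash
cat >> h.py <<'E'
def tri(rays):
    A=np.zeros((3,3));b=np.zeros(3)
    for o,d in rays:
        P=np.eye(3)-np.outer(d,d);A+=P;b+=P@o
    x=np.linalg.solve(A,b); return x,[np.linalg.norm(np.cross(x-o,d))*1e3 for o,d in rays]
E
python3 - <<'E'
from h import *
np.set_printoptions(precision=4,suppress=True)
for n,l,r in (('far',(348,232),(435.6,211.5)),('near',(361.4,272),(448,251))):
    L=at('top',*l,.194);Q=at('top',*r,.194);d=L-Q
    print(n,L,Q,np.linalg.norm(d),'mid',(L+Q)/2,'yaw',np.degrees(np.arctan2(-d[0],d[1])))
for n,t,s in (('tip',(213.7,271),(355.4,229.7)),('collar',(216.6,259.6),(338,227)),):
    print(n,tri([ray('top',*t),ray('side',*s)]))
# granite top corners (z=.05): top crop px
for n,(u,v) in dict(ur=(770,132),mr=(735,298)).items(): print(n,at('top',150+(u-400)*.32,195+v*.32,.05))
for u,v in ((268,237),(256,303),(155,286)): print(at('top',u,v,.05))
# arm end corners crop (627,103),(622,132) and arm along
for u,v in ((627,100),(622,130),(440,65),(430,97)): print('arm',at('top',150+(u-400)*.32,195+v*.32,.245))
print(R.from_quat(manip.get_obs()['ee_rot']).as_matrix())
E
```

```text
far [ 0.563  -0.1076  0.194 ] [ 0.6035 -0.2885  0.194 ] 0.1853887537976907 mid [ 0.5833 -0.198   0.194 ] yaw 12.598995330175141
near [ 0.4807 -0.1328  0.194 ] [ 0.521  -0.3093  0.194 ] 0.18108523015533556 mid [ 0.5008 -0.221   0.194 ] yaw 12.86417264515062
tip (array([0.477 , 0.1542, 0.241 ]), [np.float64(3.9818916127967756), np.float64(3.98189161279689)])
collar (array([0.5024, 0.1489, 0.2416]), [np.float64(0.4997061848670475), np.float64(0.4997061848670011)])
ur [0.5817 0.0712 0.05  ]
mr [0.4589 0.0959 0.05  ]
[0.5822 0.0721 0.05  ]
[0.4303 0.0983 0.05  ]
[0.472  0.3292 0.05  ]
arm [0.5662 0.138  0.245 ]
arm [0.5473 0.1407 0.245 ]
arm [0.5902 0.2553 0.245 ]
arm [0.5699 0.2606 0.245 ]
[[-0.9284  0.3716 -0.0004]
 [ 0.3716  0.9284 -0.0012]
 [-0.0001 -0.0013 -1.    ]]
```

```bash

python3 -m inch '[[[-0.1,-0.1,-0.08],[0,0,0]],[[-0.2,-0.2,-0.16],[0,0,0]],[[-0.3,-0.3,-0.24],[0,0,0]],[[-0.4,-0.4,-0.32],[0,0,0]],[[-0.5,-0.5,-0.4],[0,0,0]],[[-0.6,-0.6,-0.48],[0,0,0]],[[-0.7,-0.7,-0.56],[0,0,0]],[[-0.8,-0.8,-0.64],[0,0,0]],[[-0.9,-0.9,-0.72],[0,0,0]],[[-1,-1,-0.8],[0,0,0]]]'
python3 -m inch '[[[-0.1,-0.1,-0.08],[0,0,0]],[[-0.2,-0.2,-0.16],[0,0,0]],[[-0.3,-0.3,-0.24],[0,0,0]],[[-0.4,-0.4,-0.32],[0,0,0]],[[-0.5,-0.5,-0.4],[0,0,0]],[[-0.6,-0.6,-0.48],[0,0,0]],[[-0.7,-0.7,-0.56],[0,0,0]],[[-0.8,-0.8,-0.64],[0,0,0]],[[-0.9,-0.9,-0.72],[0,0,0]],[[-1,-1,-0.8],[0,0,0]]]'
python3 -m inch '[[[-0.1,-0.1,0],[0,0,0]],[[-0.2,-0.2,0],[0,0,0]],[[-0.3,-0.3,0],[0,0,0]],[[-0.4,-0.4,0],[0,0,0]],[[-0.5,-0.5,0],[0,0,0]],[[-0.6,-0.6,0],[0,0,0]],[[-0.7,-0.7,0],[0,0,0]],[[-0.8,-0.8,0],[0,0,0]],[[-0.9,-0.9,0],[0,0,0]],[[-1,-1,0],[0,0,0]]]'
python3 -m inch '[[[-0.1,-0.1,0],[0,0,0]],[[-0.2,-0.2,0],[0,0,0]],[[-0.3,-0.3,0],[0,0,0]],[[-0.4,-0.4,0],[0,0,0]],[[-0.5,-0.5,0],[0,0,0]],[[-0.6,-0.6,0],[0,0,0]],[[-0.7,-0.7,0],[0,0,0]],[[-0.8,-0.8,0],[0,0,0]],[[-0.9,-0.9,0],[0,0,0]],[[-1,-1,0],[0,0,0]]]'
python3 -m inch '[[[-0.1,-0.1,0],[0,0,0]],[[-0.2,-0.2,0],[0,0,0]],[[-0.3,-0.3,0],[0,0,0]],[[-0.4,-0.4,0],[0,0,0]],[[-0.5,-0.5,0],[0,0,0]],[[-0.6,-0.6,0],[0,0,0]],[[-0.7,-0.7,0],[0,0,0]],[[-0.8,-0.8,0],[0,0,0]],[[-0.9,-0.9,0],[0,0,0]],[[-1,-1,0],[0,0,0]]]'
python3 -m inch '[[[-0.1,-0.1,0],[0,0,0.1]],[[-0.2,-0.2,0],[0,0,0.2]],[[-0.3,-0.3,0],[0,0,0.3]],[[-0.4,-0.4,0],[0,0,0.4]],[[-0.5,-0.5,0],[0,0,0.5]],[[-0.6,-0.6,0],[0,0,0.6]],[[-0.7,-0.7,0],[0,0,0.7]],[[-0.8,-0.8,0],[0,0,0.8]],[[-0.9,-0.9,0],[0,0,0.9]],[[-1,-1,0],[0,0,1]]]'
python3 - <<'E'
from h import *
print(tool(), manip.get_obs()['joint_pos'])
E
```

```text
clock: 1.1
position: [0.2772, 0.4754, 0.2959]
ee_rot: [0.189, 0.982, 0.0, 0.0]
ft_force: [-0.5, 0.7, 0.0]
grip_width: 1.002
grasp_force: 0.0
clock: 2.1
position: [0.3217, 0.3713, 0.3598]
ee_rot: [0.189, 0.982, 0.0, 0.0]
ft_force: [-0.1, 0.0, -0.2]
grip_width: 1.002
grasp_force: 0.0
clock: 3.1
position: [0.3662, 0.2674, 0.3593]
ee_rot: [0.189, 0.982, 0.0, -0.0]
ft_force: [0.5, -0.6, 0.3]
grip_width: 0.999
grasp_force: 0.0
clock: 4.1
position: [0.4108, 0.1634, 0.3593]
ee_rot: [0.189, 0.982, 0.0, -0.0]
ft_force: [0.9, -0.7, -0.5]
grip_width: 1.004
grasp_force: 0.0
clock: 5.1
position: [0.4553, 0.0594, 0.3593]
ee_rot: [0.189, 0.982, 0.0, 0.0]
ft_force: [0.3, -0.4, 0.1]
grip_width: 1.0
grasp_force: 0.0
clock: 6.1
position: [0.4998, -0.0446, 0.3593]
ee_rot: [0.552, 0.834, -0.0, 0.0]
ft_force: [-0.4, 0.4, 0.5]
grip_width: 1.003
grasp_force: 0.0
[[-3.90782286e-01  9.20483136e-01  2.11740593e-05  4.99766918e-01]
 [ 9.20483134e-01  3.90782287e-01 -5.89495451e-05 -4.46448515e-02]
 [-6.25365095e-05 -3.54607353e-06 -9.99999998e-01  3.59269514e-01]
 [ 0.00000000e+00  0.00000000e+00  0.00000000e+00  1.00000000e+00]] [-0.56927629 -0.00511019  0.57170907  1.58395187  0.00282397  1.56191708
  0.40388313]
```

```bash

python3 -m inch '[[[-0.1,0.01,0],[0,0,0.03]],[[-0.2,0.02,0],[0,0,0.06]],[[-0.3,0.03,0],[0,0,0.09]],[[-0.4,0.04,0],[0,0,0.12]],[[-0.5,0.05,0],[0,0,0.15]],[[-0.7,0.07,0],[0,0,0.18]],[[-0.8,0.08,0],[0,0,0.21]],[[-0.9,0.09,0],[0,0,0.23]],[[-1,0.1,0],[0,0,0.23]],[[-1,0.1,0],[0,0,0.23]]]'
python3 - <<'E'
from h import *
T=tool(); print(repr(T)); np.save('T1.npy',T); im=save('wrist','w1')
E
```

```text
clock: 7.1
position: [0.5386, -0.1153, 0.3591]
ee_rot: [0.624, 0.781, -0.0, 0.0]
ft_force: [-0.3, -0.1, -0.3]
grip_width: 1.004
grasp_force: 0.0
array([[-2.20956799e-01,  9.75283555e-01, -2.84122724e-04,
         5.38571230e-01],
       [ 9.75283486e-01,  2.20956626e-01, -5.39976716e-04,
        -1.15271700e-01],
       [-4.63851612e-04, -3.96411727e-04, -9.99999814e-01,
         3.59119147e-01],
       [ 0.00000000e+00,  0.00000000e+00,  0.00000000e+00,
         1.00000000e+00]])
```

View pics/w1.png

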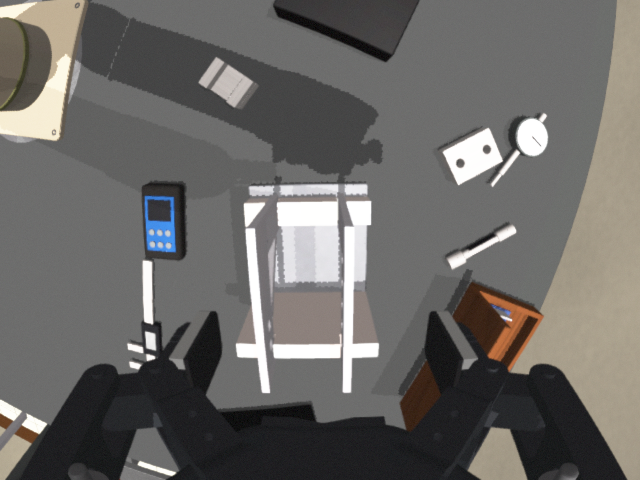

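```bash
python3 - <<'E'
import cv2,numpy as np
a=cv2.imread('pics/w1.png'); b=cv2.imread('pics/side0.png')
def c(im,x0,y0,w,h,W): return cv2.resize(im[y0:y0+h,x0:x0+w],(W,600),interpolation=3)
b=cv2.convertScaleAbs(b,alpha=1.5,beta=-100)
cv2.imwrite('pics/c2.png',np.hstack([c(a,225,175,160,240,400),c(b,280,152,80,120,400)]))
E
```

```text
(no output)
```

View pics/c2.png

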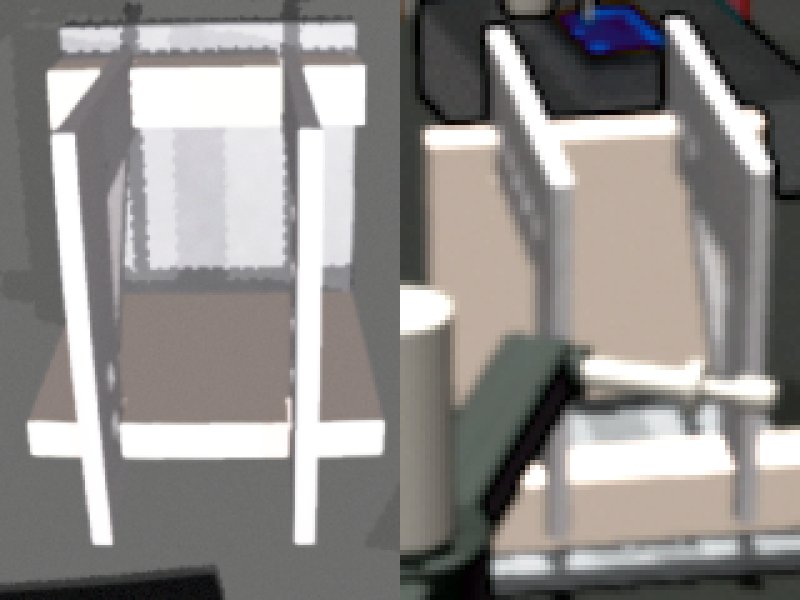

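```bash
python3 - <<'E'
from h import *
np.set_printoptions(precision=4,suppress=True)
T=np.load('T1.npy')
L=at('wrist',349,227,.194,T);Q=at('wrist',347,393,.194,T);d=L-Q
yaw=np.arctan2(-d[0],d[1]); print(L,Q,np.linalg.norm(d),(L+Q)/2,np.degrees(yaw))
for n,p in(('far',[.563,-.1076,.194]),('far2',[.6035,-.2885,.194])):print(n,proj('wrist',p,T))
yaw=np.radians(12.7);xb=np.array([np.cos(yaw),np.sin(yaw),0]);yb=np.array([-np.sin(yaw),np.cos(yaw),0])
m=np.append(((L+Q)/2)[:2],.162)
for x,y in((511,155),(517,172),(524,190),(530,208),(538,230)):
    o,r=ray('side',280+(x-400)*.2,152+y*.2); 
    t=((m+xb*.004-o)@xb)/(r@xb); P=o+r*t-m; print(P@yb,P[2])
p=manip.camera_params('side')['camera_from_world']; print('cam',-p[:3,:3].T@p[:3,3])
for k,y in enumerate((-53.5,-28.5,-3.5,21.5,46.5)): 
    u,v=proj('side',m+xb*.004+yb*y/1e3+[0,0,-.006]); print(k+1,(u-280)*5+400,(v-152)*5)
for y in(-90,90): 
    u,v=proj('side',m+yb*y/1e3+[0,0,.032]); print('end',(u-280)*5+400,(v-152)*5)
E
```

```text
[ 0.5615 -0.1133  0.194 ] [ 0.6044 -0.2886  0.194 ] 0.18051098771621737 [ 0.5829 -0.201   0.194 ] 13.750190538693612
far (np.float64(352.3101109232749), np.float64(221.06981972437282))
far2 (np.float64(346.21840249406335), np.float64(392.77167393643833))
-0.007042055464005531 0.0013959009738301609
0.01130857919842169 0.0010671892116395354
0.03217071070501581 0.0015704491337229787
0.04961967974102963 0.0007750535393539482
0.07225792830238284 0.000674090375829578
cam [0.4962 1.0111 0.6946]
1 496.4740179258939 130.07516123966724
2 504.18868457405694 151.29395954842465
3 512.1526186563051 173.1983552588602
4 520.3780996161385 195.82212235588543
5 528.8782269109072 219.20129023080577
end 493.66756770646674 24.714645062573197
end 554.2680813584914 179.12817934769848
```

```bash

python3 -m inch '[[[-0.1,0.03,0.1],[0,0,0]],[[-0.2,0.06,0.2],[0,0,0]],[[-0.3,0.1,0.3],[0,0,0]],[[-0.4,0.14,0.4],[0,0,0]],[[-0.5,0.18,0.5],[0,0,0]],[[-0.6,0.22,0.6],[0,0,0]],[[-0.7,0.25,0.7],[0,0,0]],[[-0.8,0.27,0.8],[0,0,0]],[[-0.9,0.29,0.9],[0,0,0]],[[-1,0.3,1],[0,0,0]]]'
python3 -m inch '[[[-0.05,0,0.1],[0,0,0]],[[-0.1,0,0.2],[0,0,0]],[[-0.15,0,0.3],[0,0,0]],[[-0.18,0,0.4],[0,0,0]],[[-0.18,0,0.5],[0,0,0]],[[-0.18,0,0.6],[0,0,0]],[[-0.18,0,0.7],[0,0,0]],[[-0.18,0,0.8],[0,0,0]],[[-0.18,0,0.9],[0,0,0]],[[-0.18,0,1],[0,0,0]]]'
python3 - <<'E'
from h import *
T=tool(); print(repr(T)); np.save('T2.npy',T); im=save('wrist','w2')
E
```

```text
clock: 8.15
position: [0.5798, -0.1874, 0.2786]
ee_rot: [0.624, 0.782, 0.0, -0.0]
ft_force: [-0.9, -0.2, -0.2]
grip_width: 0.999
grasp_force: 0.0
clock: 9.15
position: [0.5827, -0.2008, 0.1986]
ee_rot: [0.624, 0.782, 0.0, -0.0]
ft_force: [0.3, 0.1, -0.2]
grip_width: 1.002
grasp_force: 0.0
array([[-2.22199748e-01,  9.75001161e-01,  8.73306622e-05,
         5.82740357e-01],
       [ 9.75001160e-01,  2.22199738e-01,  1.18855165e-04,
        -2.00771473e-01],
       [ 9.64790734e-05,  1.11557085e-04, -9.99999989e-01,
         1.98645394e-01],
       [ 0.00000000e+00,  0.00000000e+00,  0.00000000e+00,
         1.00000000e+00]])
```

View pics/w2.png

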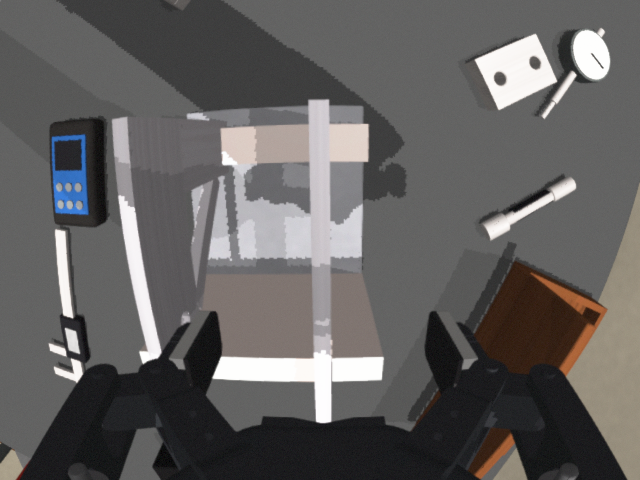

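```bash

python3 -m inch '[[[0,-0.01,0.06],[0,0,0]],[[0,-0.01,0.12],[0,0,0]],[[0,-0.01,0.18],[0,0,0]],[[0,-0.01,0.24],[0,0,0]],[[0,-0.01,0.3],[0,0,0]],[[0,-0.01,0.36],[0,0,0]],[[0,-0.01,0.43],[0,0,0]],[[0,-0.01,0.43],[0,0,0]],[[0,-0.01,0.43],[0,0,0]],[[0,-0.01,0.43],[0,0,0]]]'
python3 -m inch '[[[0,0,0],[0,0,0]],[[0,0,0],[0,0,0]],[[0,0,0],[0,0,0]],[[0,0,0],[0,0,0]],[[0,0,0],[0,0,0]],[[0,0,0],[0,0,0]],[[0,0,0],[0,0,0]],[[0,0,0],[0,0,0]],[[0,0,0],[0,0,0]],[[0,0,0],[0,0,0]]]' 0 70
```

```text
clock: 10.2
position: [0.5821, -0.2011, 0.1651]
ee_rot: [0.624, 0.782, 0.0, 0.0]
ft_force: [-0.7, 0.5, 0.1]
grip_width: 0.998
grasp_force: 0.0
clock: 11.2
position: [0.5821, -0.2011, 0.165]
ee_rot: [0.624, 0.782, 0.0, 0.0]
ft_force: [1.7, -1.1, 2.5]
grip_width: 0.079
grasp_force: 68.8
```

```bash

python3 -m inch '[[[0,0,-0.05],[0,0,0]],[[0,0,-0.15],[0,0,0]],[[0,0,-0.25],[0,0,0]],[[0,0,-0.35],[0,0,0]],[[0,0,-0.45],[0,0,0]],[[0,0,-0.56],[0,0,0]],[[0,0,-0.67],[0,0,0]],[[0,0,-0.78],[0,0,0]],[[0,0,-0.89],[0,0,0]],[[0,0,-1],[0,0,0]]]'
python3 -m inch '[[[0,0,-0.1],[0,0,0]],[[0,0,-0.2],[0,0,0]],[[0,0,-0.3],[0,0,0]],[[0,0,-0.4],[0,0,0]],[[0,0,-0.5],[0,0,0]],[[0,0,-0.6],[0,0,0]],[[0,0,-0.7],[0,0,0]],[[0,0,-0.8],[0,0,0]],[[0,0,-0.9],[0,0,0]],[[0,0,-1],[0,0,0]]]'
python3 - <<'E'
from h import *
print(manip.get_obs()['joint_pos'])
E
```

```text
clock: 12.2
position: [0.5819, -0.201, 0.2457]
ee_rot: [0.624, 0.782, 0.0, -0.0]
ft_force: [-0.4, 0.6, -2.7]
grip_width: 0.082
grasp_force: 68.3
clock: 13.2
position: [0.5819, -0.2011, 0.3256]
ee_rot: [0.624, 0.782, 0.0, -0.0]
ft_force: [-0.9, -0.5, -2.6]
grip_width: 0.084
grasp_force: 68.3
[-0.27954196  0.32441386  0.71405347  1.36289609 -0.21054816  1.53073684
  0.64062947]
```

```bash

python3 -m inch '[[[0.1,0,-0.15],[0,0,0]],[[0.2,0,-0.3],[0,0,0.03]],[[0.3,-0.02,-0.45],[0,0,0.09]],[[0.4,-0.06,-0.5],[0,0,0.18]],[[0.5,-0.12,-0.5],[0,0,0.28]],[[0.6,-0.18,-0.5],[0,0,0.38]],[[0.7,-0.24,-0.5],[0,0,0.48]],[[0.8,-0.3,-0.5],[0,0,0.58]],[[0.9,-0.36,-0.5],[0,0,0.67]],[[1,-0.4,-0.5],[0,0,0.75]]]'
python3 -m inch '[[[0.1,-0.1,0],[0,0,0.08]],[[0.2,-0.2,0],[0,0,0.16]],[[0.3,-0.3,0],[0,0,0.24]],[[0.4,-0.4,0],[0,0,0.32]],[[0.5,-0.5,0],[0,0,0.4]],[[0.65,-0.65,0],[0,0,0.5]],[[0.8,-0.8,0],[0,0,0.6]],[[0.92,-0.92,0],[0,0,0.7]],[[1,-1,0],[0,0,0.75]],[[1,-1,0],[0,0,0.75]]]'
python3 - <<'E'
from h import *
T=tool(); print(repr(T)); np.save('T3.npy',T); a=save('side','s3'); save('wrist','w3')
xb=np.append(T[:3,1][:2],0);
m=T[:3,3].copy(); m[2]-=.003; pts=[]
for y in(-90,21,90):
  pts.append(proj('side',m+T[:3,0]*(y+2)/1e3)); print(y,pts[-1])
u=int(pts[1][0])-80; v=int(pts[1][1])-60
print(u,v); cv2.imwrite('pics/c3.png',cv2.resize(a[v:v+120,u:u+160,::-1],(800,600),interpolation=3))
E
```

```text
clock: 14.2
position: [0.5325, -0.1295, 0.3656]
ee_rot: [0.825, 0.566, 0.0, -0.0]
ft_force: [-0.3, -1.5, -2.8]
grip_width: 0.082
grasp_force: 68.4
clock: 15.2
position: [0.4864, -0.0254, 0.3655]
ee_rot: [0.953, 0.304, 0.0, -0.0]
ft_force: [0.2, -0.0, -3.5]
grip_width: 0.084
grasp_force: 68.3
array([[ 8.14849183e-01,  5.79672869e-01,  4.16083314e-04,
         4.86387389e-01],
       [ 5.79672200e-01, -8.14849029e-01,  1.09564022e-03,
        -2.54336582e-02],
       [ 9.74157993e-04, -6.51589606e-04, -9.99999313e-01,
         3.65541697e-01],
       [ 0.00000000e+00,  0.00000000e+00,  0.00000000e+00,
         1.00000000e+00]])
-90 (np.float64(388.66990240285236), np.float64(116.56260466364608))
21 (np.float64(340.18423275466955), np.float64(125.7427654486355))
90 (np.float64(307.48296743159267), np.float64(131.93434485171989))
260 65
```

View pics/c3.png

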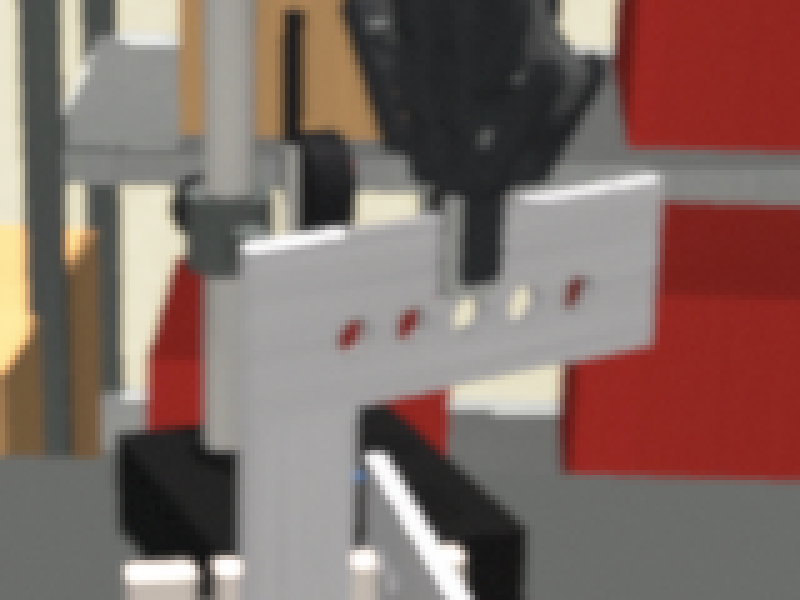

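```bash
python3 - <<'E'
from h import *
T=np.load('T3.npy'); n=-T[:3,1]; c=T[:3,3]+n*.004
for nm,x,y in(('endL',242,250),('endR',659,180),('endRb',655,345),('h5',350,334),('h4',408,323),('h3',464,312),('h2',519,303),('h1',573,292),('corner',358,405),('fing',481,283)):
    o,r=ray('side',260+x*.2,65+y*.2); cc=c+n*(.008 if nm=='fing' else 0); t=((cc-o)@n)/(r@n); P=o+r*t-T[:3,3]; print(nm,(P@T[:3,0]*1e3).round(1),(P[2]*1e3).round(1))
np.set_printoptions(precision=4,suppress=True)
# stand estimate refine
tip,coll=np.array([.477,.1542]),np.array([.5024,.1489])
for dx in(0,): print(np.degrees(np.arctan2(*(coll-tip)[::-1])))
print([proj('side',[.477,.1542,.241]),proj('top',[.477,.1542,.241])])
E
```

```text
endL 92.8 28.4
endR -89.4 27.4
endRb -93.6 -37.1
h5 47.4 -9.0
h4 22.4 -9.1
h3 -2.3 -9.1
h2 -27.2 -9.7
h1 -52.1 -9.5
corner 43.2 -36.3
fing -3.5 3.8
-11.786303639653115
[(np.float64(353.0159228700245), np.float64(229.2959837438865)), (np.float64(213.53964079881558), np.float64(273.0711504283635))]
```

View pics/w3.png

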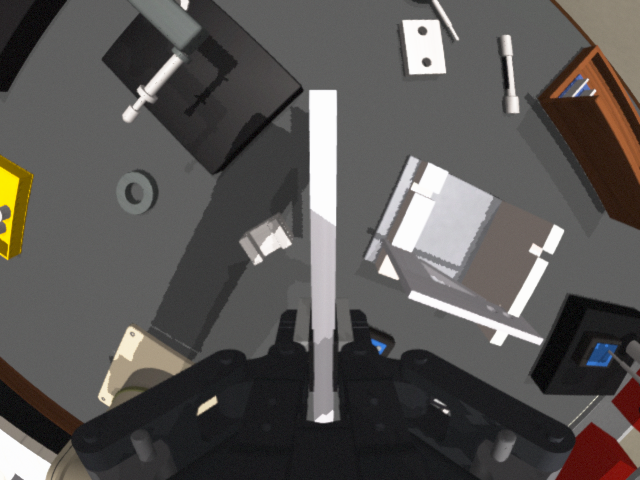

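```bash
python3 - <<'E'
from h import *
np.set_printoptions(precision=4,suppress=True)
T=np.load('T3.npy')
tip=[ray('top',213.7,272.1),ray('side',355.2,230.2),ray('wrist',128,117,T)]
col=[ray('top',216.6,259.8),ray('side',339,227.4),ray('wrist',149,95,T)]
for n,r in(('tip',tip),('col',col)): print(n,*tri(r)); print('  ts',tri(r[:2])[0],'tw',tri([r[0],r[2]])[0],'sw',tri(r[1:])[0])
a=cv2.imread('pics/w3.png'); cv2.imwrite('pics/c4.png',cv2.resize(a[50:140,100:220],(800,600),interpolation=3))
E
```

```text
tip [0.477  0.1546 0.2396] [np.float64(2.0951592047868197), np.float64(3.6255840704923252), np.float64(1.614970966294301)]
  ts [0.4761 0.1543 0.2399] tw [0.4789 0.154  0.2409] sw [0.4758 0.155  0.2392]
col [0.5017 0.1483 0.2403] [np.float64(1.3026604883406816), np.float64(1.460181536319046), np.float64(0.9838988131039099)]
  ts [0.5014 0.149  0.2411] tw [0.5024 0.1488 0.2387] sw [0.5012 0.1475 0.2399]
```

View pics/c4.png

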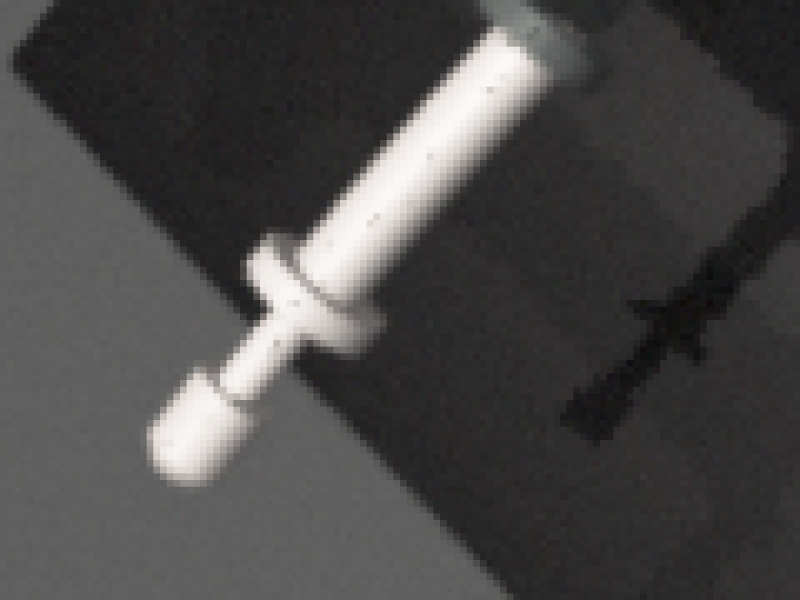

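```bash
python3 - <<'E'
from h import *
np.set_printoptions(precision=4,suppress=True)
T=np.load('T3.npy')
t=at('wrist',125.8,119,.24,T);r=at('wrist',178.7,57.5,.24,T);print(t,r,np.linalg.norm(r-t),np.degrees(np.arctan2(*(r-t)[:2][::-1])))
t2=at('top',213.7,272.1,.24);r2=at('top',150+(624-400)*.32,195+136*.32,.24);print(t2,r2,np.linalg.norm(r2-t2),np.degrees(np.arctan2(*(r2-t2)[:2][::-1])))
yaw=np.radians(-10.8); xs=np.array([np.cos(yaw),np.sin(yaw)]);ys=np.array([-xs[1],xs[0]])
tip=np.array([.477,.1545]); g=tip+xs*.0185
pre=tip-xs*.020-ys*.0224; print('groove',g,'preTCP',pre)
d=pre-T[:2,3]; print('tool shift',T[:2,:2].T@d/.08,'turn deg',np.degrees(np.arctan2(T[1,1],T[0,1])-yaw))
E
```

```text
[0.4764 0.1555 0.24  ] [0.5382 0.1423 0.24  ] 0.06317534941306403 -12.022513795601244
[0.479  0.1542 0.24  ] [0.5444 0.1404 0.24  ] 0.06688256332491324 -11.89811013157313
groove [0.4952 0.151 ] preTCP [0.4532 0.1362]
tool shift [ 0.833  -1.8876] turn deg -43.77245406172131
```

```bash

python3 -m inch '[[[0,-0.05,0],[0,0,-0.12]],[[0,-0.15,0],[0,0,-0.24]],[[0,-0.25,0],[0,0,-0.36]],[[0,-0.35,0],[0,0,-0.48]],[[0,-0.45,0],[0,0,-0.6]],[[0,-0.6,0],[0,0,-0.72]],[[0,-0.75,0],[0,0,-0.84]],[[0,-0.9,0],[0,0,-0.92]],[[0,-1,0],[0,0,-0.968]],[[0,-1,0],[0,0,-0.968]]]'
python3 -m inch '[[[0.1,-0.01,0.1],[0,0,0]],[[0.2,-0.02,0.2],[0,0,0]],[[0.3,-0.03,0.3],[0,0,0]],[[0.4,-0.04,0.4],[0,0,0]],[[0.5,-0.05,0.5],[0,0,0]],[[0.6,-0.06,0.6],[0,0,0]],[[0.7,-0.07,0.7],[0,0,0]],[[0.8,-0.07,0.8],[0,0,0]],[[0.9,-0.07,0.9],[0,0,0]],[[1,-0.07,1],[0,0,0]]]'
python3 - <<'E'
from h import *
T=tool();print(repr(T)); p=np.array([.4532,.1362,.249]); print('shift',T[:3,:3].T@(p-T[:3,3])/.08)
E
```

```text
clock: 16.3
position: [0.4404, 0.0388, 0.365]
ee_rot: [0.772, 0.636, 0.0, -0.0]
ft_force: [-0.2, -0.3, -1.8]
grip_width: 0.08
grasp_force: 68.4
clock: 17.3
position: [0.4506, 0.1187, 0.2842]
ee_rot: [0.772, 0.635, 0.0, -0.0]
ft_force: [0.7, -0.3, -2.7]
grip_width: 0.082
grasp_force: 68.5
array([[ 1.92571131e-01,  9.81283015e-01,  6.58500612e-05,
         4.50590746e-01],
       [ 9.81283011e-01, -1.92571137e-01,  9.87708380e-05,
         1.18677591e-01],
       [ 1.09602967e-04,  4.55971343e-05, -9.99999993e-01,
         2.84235114e-01],
       [ 0.00000000e+00,  0.00000000e+00,  0.00000000e+00,
         1.00000000e+00]])
shift [ 0.22116309 -0.01019375  0.44046271]
```

```bash

python3 -m inch '[[[0.02,0,0.05],[0,0,0]],[[0.05,0,0.1],[0,0,0]],[[0.08,0,0.16],[0,0,0]],[[0.11,0,0.22],[0,0,0]],[[0.14,0,0.28],[0,0,0]],[[0.17,0,0.34],[0,0,0]],[[0.2,0,0.4],[0,0,0]],[[0.22,0,0.44],[0,0,0]],[[0.22,0,0.44],[0,0,0]],[[0.22,0,0.44],[0,0,0]]]'
python3 - <<'E'
from h import *
T=tool();np.save('T4.npy',T);print(T[:3,3],manip.get_obs()['ft_force'])
a=save('wrist','w4');b=save('side','s4');t=save('top','t4')
tp=np.array([.477,.1545,.24])
print(proj('wrist',tp,T),proj('side',tp),proj('top',tp))
def c(im,p,w,W,H):
    h=w*H//W; x=int(p[0]-w/2);y=int(p[1]-h/2); print(x,y,w,h,W,H); return cv2.resize(im[y:y+h,x:x+w,::-1],(W,H),interpolation=3)
pw=proj('wrist',tp,T)
A=c(a,(pw[0]+10,pw[1]),160,800,300)
g=np.vstack([A,np.hstack([c(b,(350,228),80,400,300),c(t,(218,262),80,400,300)])])
cv2.imwrite('pics/c5.png',g)
E
```

```text
clock: 18.3
position: [0.4539, 0.1352, 0.2498]
ee_rot: [0.772, 0.635, 0.0, 0.0]
ft_force: [-0.0, -0.5, -2.9]
grip_width: 0.082
grasp_force: 68.3
[0.45390336 0.13518231 0.24975389] [-0.01781337 -0.53285145 -2.90683388]
(np.float64(365.32999161400824), np.float64(259.89373240931496)) (np.float64(352.9905631712653), np.float64(229.9155918641581)) (np.float64(213.49672848336093), np.float64(273.13365625924837))
295 229 160 60 800 300
310 198 80 60 400 300
178 232 80 60 400 300
```

View pics/c5.png

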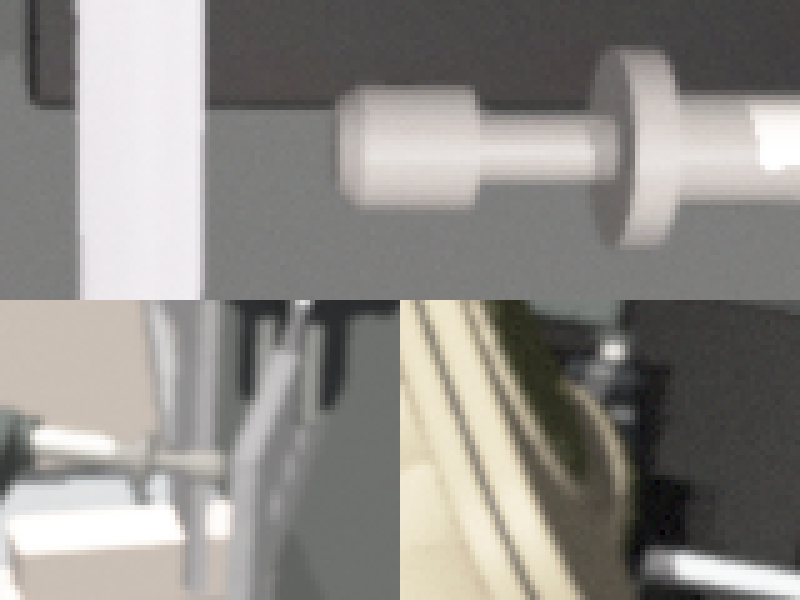

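```bash
python3 - <<'E'
from h import *
T=np.load('T4.npy'); np.set_printoptions(precision=4,suppress=True)
for z in(.236,.24,.244):
    for u,y in((375,147.5),(420,147)):
        P=at('wrist',u,229+y/5,z,T); print(z,T[:3,:3].T@(P-T[:3,3])*1e3)
tw=ray('wrist',363.4,258.4,T)
print('tip tool y',T[:3,:3].T@(at('wrist',363.4,258.4,.24,T)-T[:3,3])*1e3)
ts=ray('side',310+226/5,198+(467-300)/5); tt=ray('top',213.7,272.1)
print(tri([tw,ts]),tri([tw,tt]),tri([tw,ts,tt]))
C=(T@np.array(manip.camera_params('wrist')['T_tool_cam']))[:3,3]
f=foc(manip.camera_params('wrist'))
o,d=ray('wrist',420,258.3,T)
for D,px in((.018,40.2),):
    rng=D/(px/f); print('range z',(o+ray('wrist',421,258.3,T)[1]*rng)[2])
o,d=ray('wrist',376,258.4,T); print((o+d*(.011/(24.2/f)))[2])
# plate scale: 8mm thick top edge at z of top (TCP+.029)
print(proj('wrist',T@np.array([.03,.004,-.029,1]) [:3] if 0 else (T@np.array([.04,.004,-.029,1]))[:3],T),proj('wrist',(T@np.array([.04,-.004,-.029,1]))[:3],T))
E
```

```text
0.236 [22.6079 23.7721 13.7552]
0.236 [22.5473 44.6458 13.7566]
0.24 [24.0383 23.1741  9.7552]
0.24 [23.9792 43.5114  9.7565]
0.244 [25.4686 22.5761  5.7551]
0.244 [25.4111 42.377   5.7564]
tip tool y [24.1019 18.0665  9.7548]
(array([0.4748, 0.1546, 0.2376]), [np.float64(1.5770561789077613), np.float64(1.5770561789077804)]) (array([0.4777, 0.1546, 0.2386]), [np.float64(1.4153344648940218), np.float64(1.4153344648938113)]) (array([0.4763, 0.1547, 0.238 ]), [np.float64(0.1423893997228812), np.float64(3.0548304575940457), np.float64(2.948403932193179)])
range z 0.24039426544906486
0.23420034435672832
(np.float64(333.92102710918226), np.float64(252.4218819669661)) (np.float64(308.99163976856676), np.float64(252.42998937657345))
```

```bash

python3 -m inch '[[[0.014,0.02,0.012],[0,0,0]],[[0.014,0.04,0.012],[0,0,0]],[[0.014,0.06,0.012],[0,0,0]],[[0.014,0.08,0.012],[0,0,0]],[[0.014,0.1,0.012],[0,0,0]],[[0.014,0.12,0.012],[0,0,0]],[[0.014,0.13,0.012],[0,0,0]],[[0.014,0.14,0.012],[0,0,0]],[[0.014,0.145,0.012],[0,0,0]],[[0.014,0.15,0.012],[0,0,0]]]'
python3 -m inch '[[[0,0.005,0],[0,0,0]],[[0,0.01,0],[0,0,0]],[[0,0.015,0],[0,0,0]],[[0,0.02,0],[0,0,0]],[[0,0.025,0],[0,0,0]],[[0,0.03,0],[0,0,0]],[[0,0.035,0],[0,0,0]],[[0,0.04,0],[0,0,0]],[[0,0.04,0],[0,0,0]],[[0,0.04,0],[0,0,0]]]'
```

```text
clock: 19.45
position: [0.4658, 0.1341, 0.2487]
ee_rot: [0.772, 0.635, 0.0, -0.0]
ft_force: [0.8, -0.1, -2.9]
grip_width: 0.081
grasp_force: 68.4
clock: 20.45
position: [0.469, 0.1334, 0.2487]
ee_rot: [0.772, 0.635, 0.0, -0.0]
ft_force: [-0.7, 0.6, -2.4]
grip_width: 0.076
grasp_force: 68.4
```

```bash

python3 -m inch '[[[0,0.005,0],[0,0,0]],[[0,0.01,0],[0,0,0]],[[0,0.015,0],[0,0,0]],[[0,0.02,0],[0,0,0]],[[0,0.025,0],[0,0,0]],[[0,0.025,0],[0,0,0]],[[0,0.025,0],[0,0,0]],[[0,0.025,0],[0,0,0]],[[0,0.025,0],[0,0,0]],[[0,0.025,0],[0,0,0]]]'
```

```text
clock: 21.45
position: [0.4709, 0.1331, 0.2488]
ee_rot: [0.772, 0.635, 0.0, -0.0]
ft_force: [0.6, 0.4, -2.8]
grip_width: 0.081
grasp_force: 68.4
```

```bash

python3 -m inch '[[[0,0.005,0],[0,0,0]],[[0,0.01,0],[0,0,0]],[[0,0.015,0],[0,0,0]],[[0,0.02,0],[0,0,0]],[[0,0.025,0],[0,0,0]],[[0,0.025,0],[0,0,0]],[[0,0.025,0],[0,0,0]],[[0,0.025,0],[0,0,0]],[[0,0.025,0],[0,0,0]],[[0,0.025,0],[0,0,0]]]'
```

```text
clock: 22.45
position: [0.4729, 0.1327, 0.2487]
ee_rot: [0.772, 0.635, 0.0, -0.0]
ft_force: [0.2, 0.9, -2.8]
grip_width: 0.079
grasp_force: 68.4
```

```bash

python3 -m inch '[[[0,0.005,0],[0,0,0]],[[0,0.01,0],[0,0,0]],[[0,0.015,0],[0,0,0]],[[0,0.02,0],[0,0,0]],[[0,0.025,0],[0,0,0]],[[0,0.03,0],[0,0,0]],[[0,0.035,0],[0,0,0]],[[0,0.04,0],[0,0,0]],[[0,0.045,0],[0,0,0]],[[0,0.05,0],[0,0,0]]]'
python3 -m inch '[[[0,0.01,0],[0,0,0]],[[0,0.02,0],[0,0,0]],[[0,0.03,0],[0,0,0]],[[0,0.04,0],[0,0,0]],[[0,0.05,0],[0,0,0]],[[0,0.06,0],[0,0,0]],[[0,0.07,0],[0,0,0]],[[0,0.08,0],[0,0,0]],[[0,0.09,0],[0,0,0]],[[0,0.1,0],[0,0,0]]]'
python3 - <<'E'
from h import *
T=tool();np.save('T5.npy',T);print(T[:3,3]);save('wrist','w5')
a=cv2.imread('pics/w5.png'); p=a[225:295,:,:].astype(int).sum(2)//3
for v in(245,250,258,270,276): print(v,list(a[v,300:440:3].mean(1).astype(int)))
E
```

```text
clock: 23.45
position: [0.4769, 0.1319, 0.2488]
ee_rot: [0.772, 0.635, 0.0, -0.0]
ft_force: [0.1, -0.5, -2.8]
grip_width: 0.081
grasp_force: 68.4
clock: 24.45
position: [0.4847, 0.1303, 0.2487]
ee_rot: [0.772, 0.635, 0.0, -0.0]
ft_force: [-0.1, 1.2, -3.8]
grip_width: 0.085
grasp_force: 68.4
[0.4847455  0.13032961 0.24874755]
245 [np.int64(75), np.int64(70), np.int64(77), np.int64(95), np.int64(235), np.int64(237), np.int64(238), np.int64(238), np.int64(241), np.int64(240), np.int64(240), np.int64(241), np.int64(103), np.int64(75), np.int64(76), np.int64(74), np.int64(121), np.int64(158), np.int64(159), np.int64(143), np.int64(74), np.int64(72), np.int64(73), np.int64(75), np.int64(74), np.int64(73), np.int64(73), np.int64(74), np.int64(73), np.int64(72), np.int64(73), np.int64(73), np.int64(75), np.int64(72), np.int64(73), np.int64(75), np.int64(71), np.int64(75), np.int64(74), np.int64(72), np.int64(71), np.int64(70), np.int64(68), np.int64(72), np.int64(117), np.int64(48), np.int64(53)]
250 [np.int64(132), np.int64(132), np.int64(131), np.int64(142), np.int64(233), np.int64(235), n
[... 2008 characters left out ...]
p.int64(125), np.int64(125), np.int64(125), np.int64(127), np.int64(232), np.int64(234), np.int64(236), np.int64(238), np.int64(239), np.int64(239), np.int64(239), np.int64(239), np.int64(134), np.int64(127), np.int64(126), np.int64(126), np.int64(137), np.int64(197), np.int64(199), np.int64(192), np.int64(128), np.int64(128), np.int64(127), np.int64(127), np.int64(125), np.int64(128), np.int64(127), np.int64(126), np.int64(126), np.int64(125), np.int64(126), np.int64(128), np.int64(127), np.int64(125), np.int64(124), np.int64(126), np.int64(129), np.int64(126), np.int64(127), np.int64(126), np.int64(126), np.int64(126), np.int64(125), np.int64(127), np.int64(80), np.int64(53), np.int64(47)]
```

```bash
python3 - <<'E'
from h import *
T=np.load('T5.npy');a=cv2.imread('pics/w5.png').mean(2)
print(list(a[258,308:364].astype(int)))
for u in(349,350,359):print(u,(T[:3,:3].T@(at('wrist',u,258,.248,T)-T[:3,3])*1e3).round(2))
print('head col', list(a[235:285:2,302].astype(int)), 'groove col',list(a[235:285:2,340].astype(int)))
for y in (.004,-.004): print(proj('wrist',(T@np.array([.035,y,-.029,1]))[:3],T))
E
```

```text
[np.int64(174), np.int64(176), np.int64(192), np.int64(231), np.int64(234), np.int64(235), np.int64(234), np.int64(236), np.int64(237), np.int64(237), np.int64(238), np.int64(236), np.int64(237), np.int64(238), np.int64(239), np.int64(240), np.int64(241), np.int64(240), np.int64(240), np.int64(240), np.int64(239), np.int64(238), np.int64(240), np.int64(239), np.int64(240), np.int64(240), np.int64(236), np.int64(218), np.int64(194), np.int64(189), np.int64(189), np.int64(188), np.int64(186), np.int64(178), np.int64(162), np.int64(160), np.int64(160), np.int64(160), np.int64(159), np.int64(160), np.int64(140), np.int64(168), np.int64(212), np.int64(216), np.int64(215), np.int64(216), np.int64(217), np.int64(216), np.int64(215), np.int64(215), np.int64(214), np.int64(210), np.int64(204), np.int64(202), np.int64(202), np.int64(204)]
349 [27.51 11.1   0.75]
350 [27.51 11.51  0.75]
359 [27.5  15.21  0.75]
head col [np.int64(75), np.int64(74), np.int64(73), np.int64(73), np.int64(75), np.int64(75), np.int64(77), np.int64(102), np.int64(144), np.int64(156), np.int64(166), np.int64(170), np.int64(175), np.int64(185), np.int64(180), np.int64(175), np.int64(172), np.int64(165), np.int64(154), np.int64(135), np.int64(126), np.int64(124), np.int64(127), np.int64(126), np.int64(125)] groove col [np.int64(74), np.int64(75), np.int64(75), np.int64(74), np.int64(71), np.int64(71), np.int64(74), np.int64(72), np.int64(62), np.int64(120), np.int64(137), np.int64(174), np.int64(198), np.int64(219), np.int64(221), np.int64(209), np.int64(189), np.int64(137), np.int64(125), np.int64(125), np.int64(128), np.int64(127), np.int64(126), np.int64(126), np.int64(126)]
(np.float64(333.7777833769181), np.float64(266.9758886738888))
(np.float64(309.18624176434525), np.float64(266.98119068814515))
```

```bash

python3 -m inch '[[[0,0.008,0],[0,0,0]],[[0,0.016,0],[0,0,0]],[[0,0.024,0],[0,0,0]],[[0,0.032,0],[0,0,0]],[[0,0.04,0],[0,0,0]],[[0,0.048,0],[0,0,0]],[[0,0.054,0],[0,0,0]],[[0,0.054,0],[0,0,0]],[[0,0.054,0],[0,0,0]],[[0,0.054,0],[0,0,0]]]'
python3 -m inch '[[[0,0,0.005],[0,0,0]],[[0,0,0.01],[0,0,0]],[[0,0,0.015],[0,0,0]],[[0,0,0.02],[0,0,0]],[[0,0,0.025],[0,0,0]],[[0,0,0.025],[0,0,0]],[[0,0,0.025],[0,0,0]],[[0,0,0.025],[0,0,0]],[[0,0,0.025],[0,0,0]],[[0,0,0.025],[0,0,0]]]'
```

```text
clock: 25.5
position: [0.4889, 0.1295, 0.2488]
ee_rot: [0.772, 0.635, 0.0, -0.0]
ft_force: [0.7, -0.6, -3.1]
grip_width: 0.078
grasp_force: 68.4
clock: 26.5
position: [0.4889, 0.1295, 0.2467]
ee_rot: [0.772, 0.635, 0.0, -0.0]
ft_force: [-0.1, 0.2, -2.7]
grip_width: 0.079
grasp_force: 68.4
```

```bash

python3 -m inch '[[[0,0,0.003],[0,0,0]],[[0,0,0.006],[0,0,0]],[[0,0,0.009],[0,0,0]],[[0,0,0.012],[0,0,0]],[[0,0,0.015],[0,0,0]],[[0,0,0.015],[0,0,0]],[[0,0,0.015],[0,0,0]],[[0,0,0.015],[0,0,0]],[[0,0,0.015],[0,0,0]],[[0,0,0.015],[0,0,0]]]'
```

```text
clock: 27.5
position: [0.4889, 0.1295, 0.2455]
ee_rot: [0.772, 0.635, 0.0, 0.0]
ft_force: [-0.7, 0.0, -3.7]
grip_width: 0.08
grasp_force: 68.4
```

```bash

python3 -m inch '[[[0,0,0.003],[0,0,0]],[[0,0,0.006],[0,0,0]],[[0,0,0.009],[0,0,0]],[[0,0,0.01],[0,0,0]],[[0,0,0.01],[0,0,0]],[[0,0,0.01],[0,0,0]],[[0,0,0.01],[0,0,0]],[[0,0,0.01],[0,0,0]],[[0,0,0.01],[0,0,0]],[[0,0,0.01],[0,0,0]]]'
```

```text
clock: 28.5
position: [0.4889, 0.1295, 0.2447]
ee_rot: [0.772, 0.635, 0.0, -0.0]
ft_force: [-0.1, 0.5, -2.6]
grip_width: 0.08
grasp_force: 68.4
```

```bash

python3 -m inch '[[[0,0,0.003],[0,0,0]],[[0,0,0.006],[0,0,0]],[[0,0,0.009],[0,0,0]],[[0,0,0.01],[0,0,0]],[[0,0,0.01],[0,0,0]],[[0,0,0.01],[0,0,0]],[[0,0,0.01],[0,0,0]],[[0,0,0.01],[0,0,0]],[[0,0,0.01],[0,0,0]],[[0,0,0.01],[0,0,0]]]'
```

```text
clock: 29.5
position: [0.4889, 0.1295, 0.244]
ee_rot: [0.772, 0.635, 0.0, -0.0]
ft_force: [0.8, 0.3, -2.5]
grip_width: 0.077
grasp_force: 68.4
```

```bash

python3 -m inch '[[[0,0,0.003],[0,0,0]],[[0,0,0.006],[0,0,0]],[[0,0,0.009],[0,0,0]],[[0,0,0.01],[0,0,0]],[[0,0,0.01],[0,0,0]],[[0,0,0.01],[0,0,0]],[[0,0,0.01],[0,0,0]],[[0,0,0.01],[0,0,0]],[[0,0,0.01],[0,0,0]],[[0,0,0.01],[0,0,0]]]'
```

```text
clock: 30.5
position: [0.489, 0.1295, 0.2433]
ee_rot: [0.772, 0.635, 0.0, 0.0]
ft_force: [-1.5, -0.3, 4.5]
grip_width: 0.078
grasp_force: 69.5
```

```bash

python3 -m inch '[[[0,0,-0.004],[0,0,0]],[[0,0,-0.006],[0,0,0]],[[0,0,-0.006],[0,0,0]],[[0,0,-0.006],[0,0,0]],[[0,0,-0.006],[0,0,0]],[[0,0,-0.006],[0,0,0]],[[0,0,-0.006],[0,0,0]],[[0,0,-0.006],[0,0,0]],[[0,0,-0.006],[0,0,0]],[[0,0,-0.006],[0,0,0]]]' - 20
```

```text
clock: 31.5
position: [0.4889, 0.1295, 0.2436]
ee_rot: [0.772, 0.635, 0.0, -0.0]
ft_force: [-0.8, -0.1, -0.7]
grip_width: 0.078
grasp_force: 68.8
```

```bash

python3 -m inch '[[[0,0,0],[0,0,0]],[[0,0,0],[0,0,0]],[[0,0,0],[0,0,0]],[[0,0,0],[0,0,0]],[[0,0,0],[0,0,0]],[[0,0,0],[0,0,0]],[[0,0,0],[0,0,0]],[[0,0,0],[0,0,0]],[[0,0,0],[0,0,0]],[[0,0,0],[0,0,0]]]' 0.27 20
python3 - <<'E'
from h import *
T=tool();save('wrist','w6');a=cv2.imread('pics/w6.png').mean(2)
for v in(150,200,258,300): print(v,''.join('#' if x>222 else '+' if x>150 else '.' for x in a[v,280:370]))
E
```

```text
clock: 32.5
position: [0.4889, 0.1295, 0.2436]
ee_rot: [0.772, 0.635, 0.0, -0.0]
ft_force: [-0.2, 0.0, -0.2]
grip_width: 0.273
grasp_force: 0.0
150 ..............................#########################+..................................
200 ..............................+#########################..................................
258 .++++++++++++++++++++++++++...+########################+...+++++++++++++++++++++++++++++++
300 ...............................+#######################+..................................
```

```bash

python3 -m inch '[[[0,0,-0.04],[0,0,0]],[[0,0,-0.1],[0,0,0]],[[0,0,-0.18],[0,0,0]],[[0,0,-0.28],[0,0,0]],[[0,0,-0.4],[0,0,0]],[[0,0,-0.52],[0,0,0]],[[0,0,-0.64],[0,0,0]],[[0,0,-0.76],[0,0,0]],[[0,0,-0.88],[0,0,0]],[[0,0,-1],[0,0,0]]]'
python3 -m inch '[[[0,0,-0.1],[0,0,0]],[[0,0,-0.2],[0,0,0]],[[0,0,-0.3],[0,0,0]],[[0,0,-0.4],[0,0,0]],[[0,0,-0.4],[0,0,0]],[[0,0,-0.4],[0,0,0]],[[0,0,-0.4],[0,0,0]],[[0,0,-0.4],[0,0,0]],[[0,0,-0.4],[0,0,0]],[[0,0,-0.4],[0,0,0]]]'
python3 - <<'E'
from h import *
T=tool();a=save('wrist','w7');b=save('side','s7');manip.get_obs()
yaw=np.radians(-11);yb=np.array([-np.sin(yaw),np.cos(yaw),0]);h=np.array([.4889,.1295,0])+yb*.0224
# predicted top edge ends if level (z .240+.032) in side and wrist views
m=h-yb*.0215; 
for s in(-.09,.09):
    for z in(.272,): print(s,proj('wrist',m+yb*s+[0,0,z],T),proj('side',m+yb*s+[0,0,z]))
g=a.mean(2)
for v in range(60,440,12): 
    r=np.where(g[v,250:400]>222)[0]; print(v,(r.min()+250,r.max()+250) if len(r) else None,end=' ')
b2=save('side','s8'); c=np.abs(b2.astype(int)-b).max(2); print('\nmotion px',(c[100:330,280:420]>40).sum())
E
```

```text
clock: 33.55
position: [0.4889, 0.1295, 0.3245]
ee_rot: [0.772, 0.635, 0.0, -0.0]
ft_force: [0.1, 1.1, -0.7]
grip_width: 0.268
grasp_force: 0.0
clock: 34.55
position: [0.4889, 0.1295, 0.3555]
ee_rot: [0.772, 0.635, -0.0, -0.0]
ft_force: [0.1, -0.3, 0.0]
grip_width: 0.272
grasp_force: 0.0
-0.09 (np.float64(322.68427993059504), np.float64(368.33508121319676)) (np.float64(356.57321608306233), np.float64(184.81499184283933))
0.09 (np.float64(321.93118239692024), np.float64(110.15057826257689)) (np.float64(334.77258124699364), np.float64(230.46729514188192))
60 (np.int64(358), np.int64(394)) 72 (np.int64(382), np.int64(392)) 84 None 96 None 108 None 120 (np.int64(318), np.int64(327)) 132 (np.int64(318), np.int64(327)) 144 (np.int64(318), np.int64(327)) 156 (np.int64(319), np.int64(328)) 168 (np.int64(322), np.int64(328)) 180 (np.int64(322), np.int64(327)) 192 (np.int64(323), np.int64(327)) 204 (np.int64(323), np.int64(324)) 216 (np.int64(323), np.int64(324)) 228 None 240 None 252 None 264 None 276 (np.int64(318), np.int64(329)) 288 (np.int64(251), np.int64(329)) 300 (np.int64(250), np.int64(329)) 312 (np.int64(318), np.int64(328)) 324 (np.int64(318), np.int64(328)) 336 (np.int64(318), np.int64(399)) 348 (np.int64(318), np.int64(328)) 360 (np.int64(318), np.int64(329)) 372 None 384 (np.int64(331), np.int64(348)) 396 None 408 None 420 None 432 None 
motion px 0
```

```bash
python3 -c "
from workcell import manip
print(manip.hand_in())"
```

```text
the job is handed in; nothing more can be done
None
```

The plain bracket now hangs level and still by its fourth hole in the groove of the pin, with the gripper released and clear; I handed the job in at about 35 s, but the simulator returned no verdict.

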